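# Extend the telescoping work arm to its next hole

### The job

The blank dome sits on the end of the telescoping work arm. Lengthen the arm by one hole: press the sprung button in and slowly slide the outer tube outwards, away from the post, until the button pops out fully in the hole of the collar, then let go. Feel for the catch and stop right there: the button is slight, so do not run the tube hard into it or pull on against it, and leave the jar, the roll and the pot where they are.

Things in the scene. Friction and masses are not known exactly. Their poses are not given: they have to be found in the camera images.
- stand: Fixed stand: plywood foot 130 x 240 x 18 mm (180 mm of it on the post's side). Origin on the table straight below the tube's axis at the button. The arm is level, along the stand's y, its axis 85 mm above the table; +y points from the post along the arm to the free end, the way the tube slides out; +x is the side where the button sticks out; z is up.
- post_top (a point): Top centre of the stand's dark steel post (50 x 45 mm), 107 mm above the table, 157 mm from the button along -y; a 25 mm high black knob sits on it. The post holds the fixed inner rod on which the tube slides.
- tube_axis (a point): Point fixed to the stand on the tube's axis beside the button, 85 mm above the table, in the middle of the 28 mm wide tube. Axes as the stand's. Outer tube: square knurled aluminium that grips well, 28 x 28 mm, at the start from 117 mm to the post's side of here to 112 mm beyond. A pinch along x, centred here, presses the button flush with one finger and bears on the tube's back with the other.
- dome_top (a point): Top of the blank paper dome (diameter 112 mm) on the tube's free end, 46 mm above the axis; at the start 172 mm from the button along +y. Tube, dome and collar move as one piece.
- button_tip (a point): Outermost point of the steel button, a pin 14 mm in diameter with a round end (radius 7 mm), on the fixed inner rod: it never moves along the arm. Out, it stands 8 mm proud of the tube and its shank locks the tube. Pressed flush with the tube's face, its round end lets the hole's edge push it the rest of the way in as the tube is pulled (some 3 to 10 N).
- button (a joint): How far the button is pressed, m: 0 fully out, 0.008 flush with the tube's face, 0.0095 just under the tube's wall, 0.012 its end of travel. Spring about 2.4 N when out, 4.5 N when in.
- tube (a joint): How far the tube has slid out, m, along the stand's +y; stops at -0.02 and 0.098. Friction about 2 N plus some drag. The next hole is in the dark collar (33 x 33 x 40 mm long) clamped on the tube, 53 to 79 mm towards the post from the first, different each time. There the button pops out, 5.5 mm proud, and the tube stops dead; over 14 N on the button, or catching at over 20 mm/s, strains it.
- paint_jar: White jar with lid, 64 mm in diameter and 75 mm high; origin under its centre. Leave it alone.
- tape_roll: Empty roll lying flat, 96 mm in diameter, 24 mm high; origin under its centre. Leave it alone.
- brush_pot: White cup, 72 mm in diameter and 85 mm high; origin under its centre. Leave it alone.

How it is judged:
On the way, in this order (a step that is already met when the one before it is completed fails the run):
1. the button is pressed in and the tube is on its way between the two holes (value of joint button above 0.007 m and value of joint tube between 0.012 and 0.05 m), for 0.05 s.
2. the button has popped out in the collar's hole (value of joint button below 0.002 m and value of joint tube above 0.05 m), for 0.2 s.
At the end, for the whole second after the job is handed in: The button is out (within 2 mm of fully out) in the collar's hole, with the tube 50 to 83 mm farther out than at the start, and the jar, roll and pot are at rest (all of step 2 and value of joint tube below 0.083 m and linear speed of each of paint_jar, tape_roll, brush_pot below 0.02 m/s); the robot touches nothing.
It fails at once if the tube strained against the button with more than 14 N (contact force between button and tube above 14 N).
It fails at once if the jar, the roll or the pot shifted by more than 20 mm (distance of any of paint_jar, tape_roll, brush_pot from where it was at the start of the episode above 0.02 m).
It also fails if it takes over 38 s, if anything falls off the work surface, if the arm or the gripper's body presses on something with over 40 N, if the wrist force passes 120 N, or if a joint passes its speed limit or range.

### The arm

A 7-joint arm with a two-finger parallel gripper is mounted at the origin on the work surface. World frame = base frame: x ahead of the robot, y to its left, z up, the work surface at z = 0. Lengths are in m, angles in rad, forces in N, time in s.
With the tool pointing down it reaches from about 0.35 to 0.9 m from the base axis. Payload 8.1 kg.
Tool frame: the origin (TCP) lies at the very end of the fingers, on their centre line; the grasp point (between the pads) lies 19 mm behind it (arm.grasp_offset is the distance from the TCP to the grasp point, in m); z points along the fingers, y is the direction in which the jaws open and shut (so a half turn about z gives the same grasp; the last joint's range is limited). The gripper opens to 92 mm and grips with 3 to 60 N. Pads are 19 mm wide; open, the fingers measure 130 mm over their backs; the gripper's body (75 mm by 190 mm) begins 47 mm behind the grasp point.
Start: joints at [-1.38, 0.434, 0.025, 1.573, -0.012, 1.134, -0.075], TCP at [0.181, 0.598, 0.227] pointing down, gripper open.
Joint ranges: [-2.62, 2.62], [-0.44, 2.09], [-1.27, 1.32], [0.08, 2.57], [-1.32, 4.46], [0.12, 2], [-2.74, 2.74]. Speed limits (rad/s): [2.22, 2.22, 3.01, 3.01, 3.14, 3.14, 3.14].

### API

Orientations are given as a rotation vector (axis times angle).
In Python, from cell import arm, eyes, workorder gives the robot as it stands.
- The arm moves only by the shell command python3 -m inch 'ROWS' [FORCE]. ROWS is JSON, a list that holds one entry, the list of rows, each a list of 5 numbers: the closure, from 0 (fully open) to 1 (shut), then the shift along the tool's x, y, z in mm, then the turn about the tool's z in degrees. A call has 1 to 12 rows; each row shifts and turns the pose as measured when the row begins, along the tool's axes as they then stand; what a row does not reach is not made up. A row lasts 1/10 s, in which the tool goes at most 50 mm and 8.59 degrees, less where a joint would pass 70% of its speed; a pose out of reach is approached as far as the arm can. A call with a gripper value outside its range is refused whole. The fingers move at their own pace and stop on an object; FORCE is the grip in N (left out, the last holds). Time passes only in rows, so rows that do not move let the fingers close. It gives the time, the measured TCP pose, the force and the opening at its end, in the units of the state.
- arm.observe(): the state, without advancing time (a new reading comes with each control period).
- eyes.get_image(name): name is "scene" or "side" or "wrist"; returns a dict with "frame" (400x640x3 uint8, blue, green, red), "intrinsics" (3x3 intrinsics, pixels), "rvec" (rotation vector, rad) and "tvec" (3), from world to camera coordinates, as OpenCV has them; the wrist camera has in their place "T_tool_cam" (4x4, takes a point from camera to tool coordinates, whose origin is the TCP and whose axes are the flange's). Camera axes: x right, y down, z forward; pixel columns grow to the right and rows downward; lengths in m; the calibration is good to about 2 mm. A picture is of the moment at which its call begins: read the wrist's pose just before it. There is no depth.
- workorder.sign_off(): hands the job in, once; it reports no verdict.
The state is a dict: "clock": time; "joints": joint angles; "dq": joint speeds; "joint_efforts": joint torques, N m; "position": TCP position; "ee_rot": TCP orientation; "force": force on the tool from outside, world axes, zero at the start; "ft_torque": the same for the moment, N m; "width": opening from 0.0 (shut) to 1.0 (fully open).
Only numpy, scipy, OpenCV 4.12 (cv2) and the standard library are available. Lean on these libraries where they do the work, as an engineer would, in place of code of your own. Each camera call takes 0.05 s, during which the arm holds its last target.

## Working session

There is one attempt and no reset: what is moved stays moved. The work goes in short steps, Python scripts to look and compute and a shell command to move; the robot and the scene stay as the last step left them, time stands still between calls to the robot, and variables do not carry over. Pictures are saved under pics/ and viewed, and the job is handed in when it is done.

```bash
ls; mkdir -p pics; python3 - <<'E'
from cell import arm, eyes, workorder
import cv2
s=arm.observe();print({k:s[k] for k in('clock','position','ee_rot','force','width')},arm.grasp_offset)
for n in("scene","side","wrist"):
    d=eyes.get_image(n);cv2.imwrite(f"pics/{n}0.png",d["frame"])
    print(n,{k:v for k,v in d.items() if k!="frame"})
E
```

```text
pics
{'clock': 0.0, 'position': array([0.1809337 , 0.59769451, 0.22592394]), 'ee_rot': array([-4.59946250e-01, -3.10770615e+00,  2.54841588e-03]), 'force': array([ 0.05969095, -1.0788685 , -0.61915702]), 'width': 1.0003846674955492} 0.0188
scene {'intrinsics': array([[438.70321591,   0.        , 323.85331206],
       [  0.        , 438.70321591, 202.79367276],
       [  0.        ,   0.        ,   1.        ]]), 'rvec': array([ 1.97543791,  1.04929912, -0.56526097]), 'tvec': array([-0.24464687, -0.17918065,  1.56915386])}
side {'intrinsics': array([[516.03391427,   0.        , 311.16893545],
       [  0.        , 516.03391427, 206.84565348],
       [  0.        ,   0.        ,   1.        ]]), 'rvec': array([ 2.13017482, -0.40463244,  0.23982403]), 'tvec': array([-0.54067187,  0.14958212,  1.36161681])}
wrist {'intrinsics': array([[287.79641184,   0.        , 314.1931059 ],
       [  0.        , 287.79641184, 199.66192854],
       [  0.        ,   0.        ,   1.        ]]), 'T_tool_cam': array([[-4.70033569e-04, -9.66392738e-01, -2.57069746e-01,
         6.88339242e-02],
       [ 9.99999853e-01, -3.84697847e-04, -3.82247603e-04,
         1.23858405e-03],
       [ 2.70507130e-04, -2.57069888e-01,  9.66392777e-01,
        -1.57617164e-01],
       [ 0.00000000e+00,  0.00000000e+00,  0.00000000e+00,
         1.00000000e+00]])}
```

View pics/scene0.png

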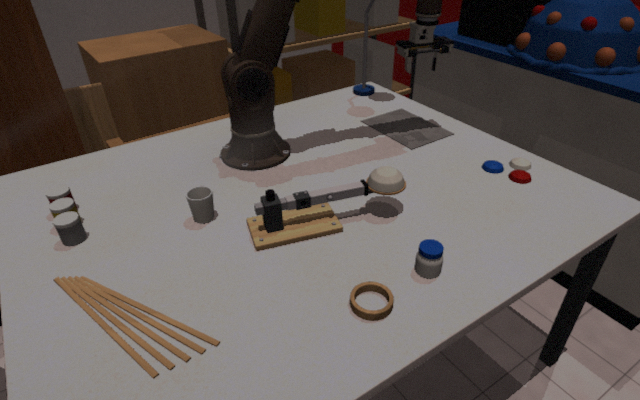

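View pics/side0.png

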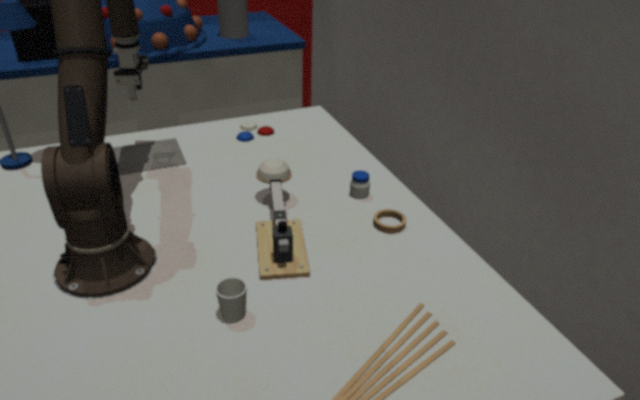

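View pics/wrist0.png

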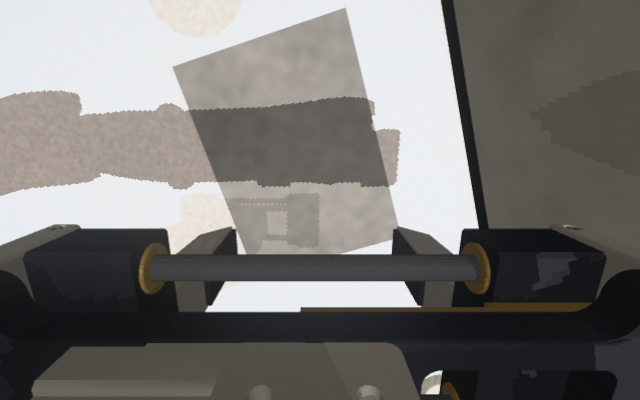

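The scene camera shows the post at about (272,212), the collar at (302,202) and the dome at (386,181). In the side view the post is at (283,243) and the dome at (274,172). Next I'll enlarge both.

```bash
python3 - <<'E'
import cv2
a=cv2.imread("pics/scene0.png")[150:250,235:415];cv2.imwrite("pics/sc.png",cv2.resize(a,None,fx=4.4,fy=4.4,interpolation=cv2.INTER_CUBIC))
a=cv2.imread("pics/side0.png")[150:285,240:330];cv2.imwrite("pics/sd.png",cv2.resize(a,None,fx=4.4,fy=4.4,interpolation=cv2.INTER_CUBIC))
E
```

```text
(no output)
```

View pics/sc.png

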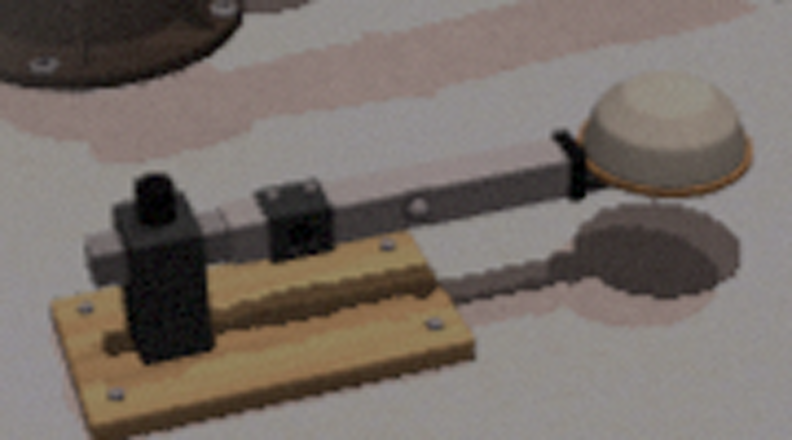

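View pics/sd.png

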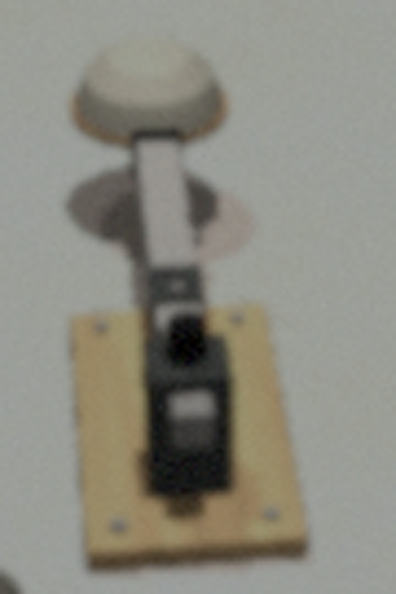

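```bash
cat > h.py <<'E'
import cv2,numpy as np
from cell import eyes
def ray(d,p):
    R=cv2.Rodrigues(d["rvec"])[0];c=-R.T@d["tvec"]
    v=R.T@np.linalg.inv(d["intrinsics"])@np.array([p[0],p[1],1.]);return c,v
def plane(d,p,z):
    c,v=ray(d,p);return c+v*(z-c[2])/v[2]
E
python3 - <<'E'
from h import *
np.set_printoptions(precision=4,suppress=True)
S=eyes.get_image("scene");D=eyes.get_image("side")
sc=lambda x,y:(235+x/4.4-.4,150+y/4.4-.4)
sd=lambda x,y:(240+x/4.4-.4,150+y/4.4-.4)
print("foot scene bl fl fr br");A=[plane(S,sc(*p),.018) for p in[(52,300),(95,428),(475,346),(428,236)]];print(np.array(A))
print("foot side");B=[plane(D,sd(*p),.018) for p in[(72,316),(266,304),(306,543),(88,555)]];print(np.array(B))
for Q in(A,B): print([round(np.linalg.norm(Q[i]-Q[i-1]),4) for i in range(4)])
print("knob",plane(S,sc(155,182),.132),plane(D,sd(186,322),.132))
print("button",plane(S,sc(418,207),.085))
print("dome",plane(S,sc(666,140),.085),plane(D,sd(150,95),.085))
print("collar top", plane(S,sc(293,192),.1015))
E
```

```text
foot scene bl fl fr br
[[ 0.3603 -0.2041  0.018 ]
 [ 0.4876 -0.2373  0.018 ]
 [ 0.5502 -0.0117  0.018 ]
 [ 0.4375  0.031   0.018 ]]
foot side
[[ 0.418   0.0206  0.018 ]
 [ 0.543  -0.0117  0.018 ]
 [ 0.4782 -0.2454  0.018 ]
 [ 0.3572 -0.2103  0.018 ]]
[np.float64(0.2475), np.float64(0.1316), np.float64(0.234), np.float64(0.1206)]
[np.float64(0.2388), np.float64(0.1291), np.float64(0.2425), np.float64(0.1259)]
knob [ 0.4367 -0.1604  0.132 ] [ 0.4348 -0.1641  0.132 ]
button [ 0.4877 -0.0106  0.085 ]
dome [0.5151 0.1634 0.085 ] [0.5241 0.1698 0.085 ]
collar top [ 0.4515 -0.0772  0.1015]
```

```bash
cat >> h.py <<'E'
def plan(s,target,yawx):
    "shift in tool axes (mm) to reach TCP target, turn about tool z so tool y is parallel to yawx"
    R=cv2.Rodrigues(np.array(s["ee_rot"]))[0]
    sh=R.T@(np.array(target)-s["position"])*1000
    a=R.T@np.array([*yawx,0.]); t=np.degrees(np.arctan2(a[1],a[0]))-90
    t=(t+90)%180-90
    return sh,t,R
E
python3 - <<'E'
from h import *
from cell import arm
np.set_printoptions(precision=3,suppress=True)
sh,t,R=plan(arm.observe(),[.477,-.01,.2],[.966,-.259]);print(sh,t);print(R)
print(arm.observe()['joints'])
E
```

```text
[-459.443 -496.181   26.738] 88.17294113246729
[[-0.957  0.29  -0.   ]
 [ 0.29   0.957 -0.001]
 [-0.    -0.001 -1.   ]]
[-1.38   0.435  0.025  1.574 -0.012  1.134 -0.075]
```

```bash
python3 -m inch '[[[0,-32,-35,0,5],[0,-35,-31,0,0],[0,-35,-31,0,0],[0,-35,-31,0,0],[0,-35,-31,0,0],[0,-35,-31,0,0],[0,-35,-31,0,0],[0,-35,-31,0,0],[0,-35,-31,0,0],[0,-35,-31,0,0],[0,-35,-31,0,0],[0,-35,-31,0,0]]]' 15; python3 - <<'E'
from h import *
from cell import arm
np.set_printoptions(precision=3,suppress=True)
sh,t,R=plan(arm.observe(),[.477,-.01,.2],[.966,-.259]);print(sh,t)
E
```

```text
clock: 1.45
position: [0.436, 0.0829, 0.2247]
ee_rot: [-0.582, -3.087, -0.008]
force: [0.9, 0.6, 0.0]
width: 1.003
[-71.983 -71.701  24.275] 83.67310008907555
```

```bash
python3 -m inch '[[[0,-36,-36,0,0],[0,-36,-36,0,0],[0,0,0,0,8.4],[0,0,0,0,8.4],[0,0,0,0,8.4],[0,0,0,0,8.4],[0,0,0,0,8.4],[0,0,0,0,8.4],[0,0,0,0,8.4],[0,0,0,0,8.4],[0,0,0,0,8.4],[0,0,0,0,8.4]]]' 15; python3 -m inch '[[[0,0,0,0,0],[0,0,0,0,0]]]'; python3 - <<'E'
from h import *
from cell import arm
np.set_printoptions(precision=3,suppress=True)
s=arm.observe();d=eyes.get_image("wrist");cv2.imwrite("pics/w1.png",d["frame"]);np.savez("w1.npz",r=s["ee_rot"],p=s["position"])
sh,t,R=plan(s,[.477,-.01,.2],[.966,-.259]);print(sh,t);print(R,s["position"])
E
```

```text
clock: 2.65
position: [0.4777, -0.0198, 0.2255]
ee_rot: [2.531, 1.86, 0.01]
force: [-0.6, 0.4, 0.4]
width: 0.995
clock: 2.85
position: [0.4775, -0.0196, 0.2255]
ee_rot: [2.529, 1.863, 0.01]
force: [-0.1, -0.2, -0.3]
width: 0.999
[ 8.844 -3.463 25.536] -2.255944110850052
[[ 0.297  0.955  0.005]
 [ 0.955 -0.297  0.003]
 [ 0.005  0.004 -1.   ]] [ 0.478 -0.02   0.226]
```

View pics/w1.png

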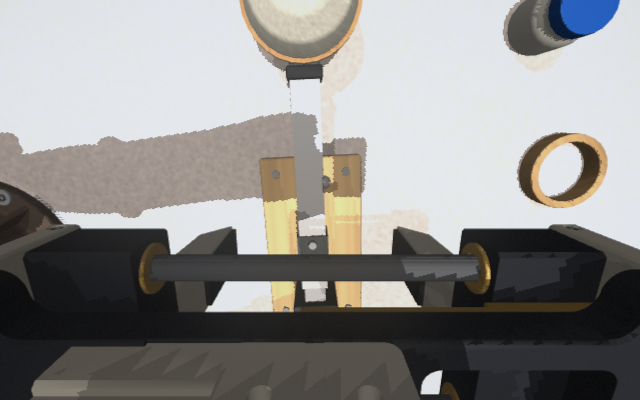

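The wrist view shows the tube running vertically at about x=308 px. The button sticks out at about (326,182), the dome is at the top and the collar sits near (312,243).

```bash
python3 - <<'E'
import cv2
a=cv2.imread("pics/w1.png")[55:215,250:375];cv2.imwrite("pics/w1c.png",cv2.resize(a,None,fx=3.7,fy=3.7,interpolation=cv2.INTER_CUBIC))
E
```

```text
(no output)
```

View pics/w1c.png

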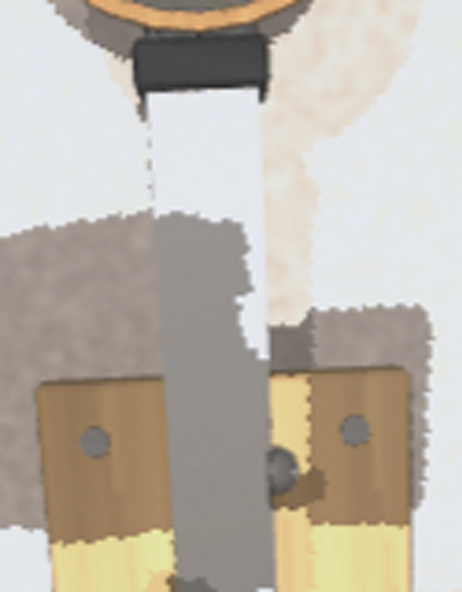

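```bash
cat >> h.py <<'E'
def wplane(d,s,p,z):
    R=cv2.Rodrigues(np.array(s["ee_rot"]))[0];T=np.array(d["T_tool_cam"])
    c=R@T[:3,3]+s["position"];v=R@T[:3,:3]@np.linalg.inv(d["intrinsics"])@np.array([p[0],p[1],1.])
    return c+v*(z-c[2])/v[2]
E
python3 - <<'E'
from h import *
from cell import arm
np.set_printoptions(precision=4,suppress=True)
s=arm.observe();d=eyes.get_image("wrist")
q=lambda x,y:(250+x/3.7-.4,55+y/3.7-.4)
P={k:wplane(d,s,q(*p),z) for k,p,z in[("l1",(149,95),.099),("l2",(173,560),.099),("r1",(262,95),.099),("r2",(273,560),.099),("b",(297,470),.085),("f1",(38,385),.018),("f2",(408,368),.018)]}
for k in P:print(k,P[k])
m1=(P["l1"]+P["r1"])/2;m2=(P["l2"]+P["r2"])/2
y=(m1-m2);y/=np.linalg.norm(y);x=np.array([y[1],-y[0],0])
print("width",(P["r1"]-P["l1"])@x,(P["r2"]-P["l2"])@x,"yaw",np.degrees(np.arctan2(-y[0],y[1])),"foot",np.linalg.norm(P["f2"]-P["f1"]),"foot end y",(P["f1"]-P["b"])@y,(P["f2"]-P["b"])@y)
e=P["f2"]-P["f1"];print("yaw foot",np.degrees(np.arctan2(e[1],e[0])))
print("lat of tip",(P["b"]-m2)@x, "end to button",(m1-P["b"])@y)
ax=m2+y*((P["b"]-m2)@y);print("axis at button",ax)
for tgt in([ax[0],ax[1],.14],):
  print(plan(s,tgt,x[:2])[:2])
E
```

```text
l1 [0.4891 0.0909 0.099 ]
l2 [ 0.4572 -0.0253  0.099 ]
r1 [0.5159 0.0825 0.099 ]
r2 [ 0.4837 -0.0336  0.099 ]
b [ 0.4972 -0.014   0.085 ]
f1 [0.421 0.027 0.018]
f2 [ 0.5433 -0.0051  0.018 ]
width 0.028127497597006255 0.027749525182529433 yaw -15.454053823827955 foot 0.12641868726805844 foot end y 0.019253786848221998 0.02087757099001365
yaw foot -14.71809825775714
lat of tip 0.02175275136865178 end to button 0.09849250475923012
axis at button [ 0.4763 -0.0082  0.099 ]
(array([10.0036, -4.9168, 85.5422]), np.float64(-1.8279897548390096))
```

Checks agree with the given sizes: tube width 28 mm, button tip 21.8 mm off the axis (22 expected), height consistent. Next I'll align and descend.

```bash
python3 -m inch '[[[0,10,-5,0,-1.8],[0,0,0,30,0],[0,0,0,30,0],[0,0,0,0,0],[0,0,0,0,0]]]' 15; python3 - <<'E'
from h import *
from cell import arm
np.set_printoptions(precision=4,suppress=True)
a=np.radians(15.2)
s=arm.observe();d=eyes.get_image("wrist");cv2.imwrite("pics/w2.png",d["frame"])
print(plan(s,[.4763,-.0082,.066],[np.cos(a),-np.sin(a)])[:2],s["force"])
E
```

```text
clock: 3.45
position: [0.4769, -0.005, 0.1654]
ee_rot: [2.485, 1.922, 0.014]
force: [0.5, -1.4, 0.4]
width: 0.997
(array([-3.9813, -0.3474, 99.4083]), np.float64(0.6427659725886343)) [ 0.4509 -1.3839  0.398 ]
```

View pics/w2.png

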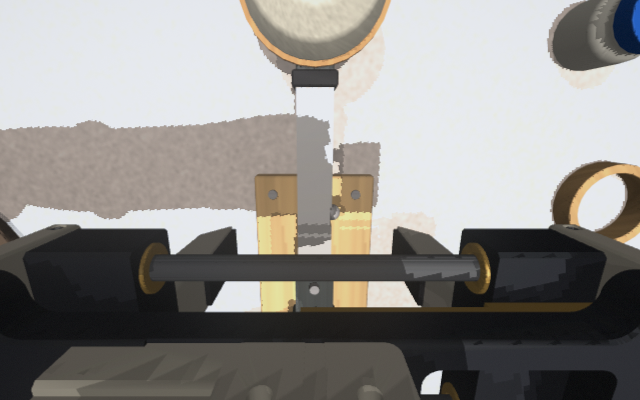

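The tube (297–334 px) is centred on the image column of the gripper, and the button is at about (336,212). I'll descend with a small back correction.

```bash
python3 -m inch '[[[0,-4,0,25,0.6],[0,0,0,25,0],[0,0,0,25,0],[0,0,0,22,0],[0,0,0,0,0]]]' 15; python3 - <<'E'
from h import *
from cell import arm
np.set_printoptions(precision=4,suppress=True)
a=np.radians(15.2)
s=arm.observe();d=eyes.get_image("wrist");cv2.imwrite("pics/w3.png",d["frame"])
print(plan(s,[.4763,-.0082,.066],[np.cos(a),-np.sin(a)])[:2],s["force"])
print("b",wplane(d,s,(341,212),.085))
E
```

```text
clock: 4.0
position: [0.4832, -0.0059, 0.0729]
ee_rot: [2.485, 1.914, 0.034]
force: [-0.1, 0.8, 0.6]
width: 0.999
(array([-4.1071, -6.2177,  6.7659]), np.float64(0.4002847640043967)) [-0.0984  0.8491  0.6381]
b [0.5031 0.014  0.085 ]
```

View pics/w3.png

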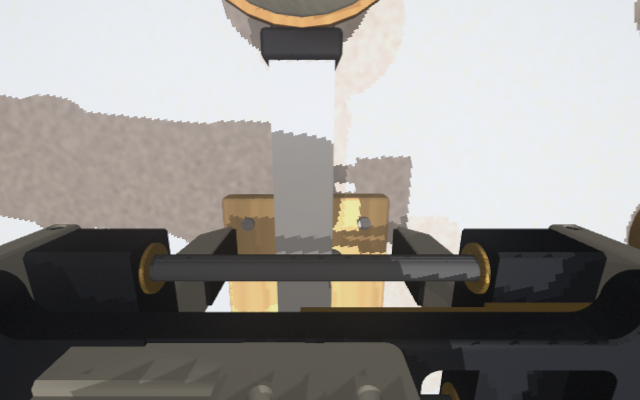

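The tube centre has drifted to px 304, so the gripper is about 6 mm off laterally. Correcting that.

```bash
python3 -m inch '[[[0,-4,-6,6,0.4],[0,0,0,0,0],[0,0,0,0,0]]]' 15; python3 - <<'E'
from h import *
from cell import arm
np.set_printoptions(precision=4,suppress=True)
a=np.radians(15.2)
s=arm.observe()
sh,t,R=plan(s,[.4763,-.0082,.066],[np.cos(a),-np.sin(a)]);print(sh,t,s["force"]);print(R)
E
```

```text
clock: 4.35
position: [0.4793, -0.0082, 0.0712]
ee_rot: [2.49, 1.903, 0.044]
force: [-0.6, -0.4, -0.1]
width: 0.999
[-0.8547 -2.9886  5.1545] -0.0033724708098930023 [-0.6009 -0.4049 -0.1472]
[[ 0.2622  0.9646  0.027 ]
 [ 0.9648 -0.2626  0.0114]
 [ 0.0181  0.0231 -0.9996]]
```

```bash
python3 -m inch '[[[0,-1,-3,6,0],[0,0,-2,4,0]]]' 15; python3 - <<'E'
from h import *
from cell import arm
np.set_printoptions(precision=4,suppress=True)
a=np.radians(15.2)
s=arm.observe()
sh,t,R=plan(s,[.4766,-.0081,.066],[np.cos(a),-np.sin(a)]);print(sh,t,s["force"])
E
```

```text
clock: 4.55
position: [0.4754, -0.0075, 0.0621]
ee_rot: [2.488, 1.903, 0.049]
force: [-0.8, 0.4, -0.6]
width: 1.001
[-0.2208  1.3918 -3.8863] 0.027099142904774 [-0.7775  0.4165 -0.6333]
```

```bash
python3 -m inch '[[[0,0,1,-4,0],[0,0,0,0,0]]]' 15; python3 - <<'E'
from h import *
from cell import arm
np.set_printoptions(precision=4,suppress=True)
a=np.radians(15.2)
s=arm.observe()
sh,t,R=plan(s,[.4766,-.0081,.066],[np.cos(a),-np.sin(a)]);print(sh,t,s["force"])
E
```

```text
clock: 4.75
position: [0.4756, -0.0077, 0.0659]
ee_rot: [2.489, 1.903, 0.048]
force: [-0.1, 0.4, 0.4]
width: 1.001
[-0.0964  1.0473 -0.1085] 0.023702342056793668 [-0.1149  0.384   0.4199]
```

Aligned within about 1 mm. Closing on the button with a moderate grip.

```bash
python3 -m inch '[[[1,0,0,0,0],[1,0,0,0,0],[1,0,0,0,0],[1,0,0,0,0],[1,0,0,0,0],[1,0,0,0,0]]]' 15;python3 -m inch '[[[1,0,0,0,0],[1,0,0,0,0],[1,0,0,0,0],[1,0,0,0,0]]]' 15
```

```text
clock: 5.35
position: [0.476, -0.0077, 0.0661]
ee_rot: [2.489, 1.903, 0.048]
force: [-0.6, -0.0, -0.7]
width: 0.527
clock: 5.75
position: [0.477, -0.008, 0.0664]
ee_rot: [2.488, 1.902, 0.05]
force: [2.3, -0.8, -1.3]
width: 0.302
```

```bash
python3 -m inch '[[[1,0,0,0,0],[1,0,0,0,0]]]' 15; python3 -m inch '[[[1,1,0,0,0],[1,1,0,0,0],[1,1,0,0,0],[1,1,0,0,0]]]'
```

```text
clock: 5.95
position: [0.4771, -0.008, 0.0664]
ee_rot: [2.488, 1.902, 0.05]
force: [0.7, -0.3, 0.2]
width: 0.304
clock: 6.35
position: [0.4772, -0.0072, 0.0664]
ee_rot: [2.489, 1.897, 0.046]
force: [0.2, -5.9, 0.9]
width: 0.302
```

```bash
python3 -m inch '[[[1,2,0,0,0],[1,2,0,0,0]]]'; python3 -m inch '[[[1,2,0,0,0],[1,2,0,0,0]]]'
```

```text
clock: 6.55
position: [0.4778, -0.005, 0.0664]
ee_rot: [2.49, 1.894, 0.043]
force: [0.2, -6.3, 0.4]
width: 0.305
clock: 6.75
position: [0.4783, -0.0031, 0.0664]
ee_rot: [2.491, 1.891, 0.04]
force: [0.1, -8.7, 1.8]
width: 0.303
```

```bash
python3 -m inch '[[[1,2,0,0,0],[1,2,0,0,0]]]'; python3 -m inch '[[[1,2,0,0,0],[1,2,0,0,0]]]'; python3 -m inch '[[[1,2,0,0,0],[1,2,0,0,0]]]'; python3 - <<'E'
from h import *
from cell import arm
s=arm.observe();d=eyes.get_image("wrist");cv2.imwrite("pics/w4.png",d["frame"])
E
```

```text
clock: 6.95
position: [0.4784, -0.0025, 0.0664]
ee_rot: [2.492, 1.887, 0.036]
force: [-1.4, -10.5, 2.6]
width: 0.301
clock: 7.15
position: [0.4785, -0.0023, 0.0664]
ee_rot: [2.493, 1.881, 0.031]
force: [-1.9, -8.8, 3.3]
width: 0.305
clock: 7.35
position: [0.4785, -0.0022, 0.0664]
ee_rot: [2.494, 1.876, 0.025]
force: [-2.1, -9.1, 3.9]
width: 0.305
```

View pics/w4.png

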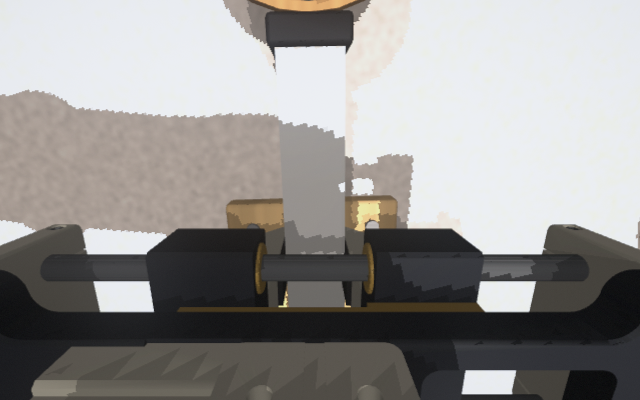

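```bash
python3 - <<'E'
from h import *
from cell import arm
np.set_printoptions(precision=4,suppress=True)
im=cv2.imread("pics/w4.png");g=cv2.cvtColor(im,cv2.COLOR_BGR2GRAY);print(g[36:56,310])
s=arm.observe();d=eyes.get_image("wrist")
a=np.radians(15.3);y=np.array([np.sin(a),np.cos(a),0])
print(d["frame"].shape, s["position"],s["joints"],s["joint_efforts"])
for v in(46,):print(wplane(d,s,(310,v),.099),(wplane(d,s,(310,v),.099)-[.4972,-.014,.085])@y)
a=cv2.imread("pics/w4.png")[0:310,220:420];cv2.imwrite("pics/w4c.png",cv2.resize(a,None,fx=1.9,fy=1.9))
S=eyes.get_image("scene");cv2.imwrite("pics/s4.png",cv2.resize(S["frame"][120:260,235:415],None,fx=4,fy=4,interpolation=cv2.INTER_CUBIC))
E
```

```text
[ 71  71  71  69  64  61  58  54  53  53 150 231 237 237 237 237 237 237
 237 237]
(400, 640, 3) [ 0.4785 -0.0021  0.0664] [-0.5509  0.4471  0.5774  2.1557 -0.4061  0.6175  0.0306] [ -3.8022 -49.0428   3.382  -20.1411  -1.925    0.0871  -0.1208]
[0.5037 0.0941 0.099 ] 0.10604102618371115
```

View pics/s4.png

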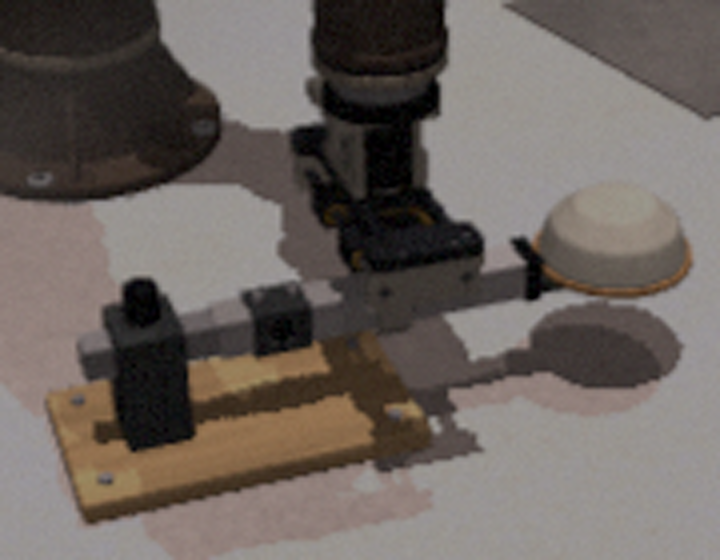

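The tube has come about 7 mm with the gripper and now rests at about 9 N, while the hole's edge rides up the round end. I'll raise the step slightly, one or two rows at a time.

```bash
python3 -m inch '[[[1,2.5,0,0,0]]]'; python3 -m inch '[[[1,2.5,0,0,0]]]';python3 -m inch '[[[1,2.5,0,0,0]]]'
```

```text
clock: 7.6
position: [0.4786, -0.0014, 0.0664]
ee_rot: [2.494, 1.874, 0.023]
force: [-1.2, -7.5, 3.4]
width: 0.307
clock: 7.7
position: [0.4789, -0.0004, 0.0665]
ee_rot: [2.495, 1.872, 0.021]
force: [-1.1, -6.8, 2.7]
width: 0.303
clock: 7.8
position: [0.4792, 0.0008, 0.0665]
ee_rot: [2.495, 1.87, 0.019]
force: [-0.7, -7.1, 2.2]
width: 0.3
```

```bash
python3 -m inch '[[[1,2.5,0,0,0],[1,2.5,0,0,0]]]'; python3 -m inch '[[[1,2.5,0,0,0],[1,2.5,0,0,0]]]';python3 -m inch '[[[1,2.5,0,0,0],[1,2.5,0,0,0]]]'
```

```text
clock: 8.0
position: [0.4799, 0.0036, 0.0665]
ee_rot: [2.496, 1.868, 0.016]
force: [-1.8, -6.5, 2.9]
width: 0.302
clock: 8.2
position: [0.4807, 0.0065, 0.0665]
ee_rot: [2.496, 1.866, 0.013]
force: [-1.6, -6.6, 1.2]
width: 0.305
clock: 8.4
position: [0.4814, 0.0094, 0.0665]
ee_rot: [2.496, 1.863, 0.01]
force: [-0.8, -6.2, 2.9]
width: 0.302
```

```bash
python3 -m inch '[[[1,2.5,0,0,0],[1,2.5,0,0,0],[1,2.5,0,0,0],[1,2.5,0,0,0]]]'; python3 - <<'E'
from h import *
from cell import arm
np.set_printoptions(precision=4,suppress=True)
s=arm.observe();a=np.radians(15.3);y=np.array([np.sin(a),np.cos(a),0])
print((s["position"]-[.4771,-.008,.0664])@y,(s["position"]-[.4771,-.008,.0664])@[y[1],-y[0],0],s["ft_torque"]);print(plan(s,s["position"],[y[1],-y[0]])[1:])
E
```

```text
clock: 8.8
position: [0.4829, 0.0152, 0.0665]
ee_rot: [2.497, 1.858, 0.004]
force: [-0.8, -6.8, 3.0]
width: 0.303
0.023945765172011888 -0.0005049402064095383 [-1.0873  0.3926  0.1381]
(np.float64(-1.3983959655015212), array([[ 0.2873,  0.9577,  0.019 ],
       [ 0.9577, -0.2869, -0.0215],
       [-0.0152,  0.0244, -0.9996]]))
```

```bash
python3 -m inch '[[[1,2.5,0,0,-0.2],[1,2.5,0,0,-0.2],[1,2.5,0,0,-0.2],[1,2.5,0,0,-0.2],[1,2.5,0,0,-0.2],[1,2.5,0,0,-0.2]]]';  python3 -m inch '[[[1,2.5,0,0,-0.2],[1,2.5,0,0,-0.2],[1,2.5,0,0,-0.2],[1,2.5,0,0,-0.2],[1,2.5,0,0,-0.2]]]'; cat > t.py <<'E'
from h import *
from cell import arm
np.set_printoptions(precision=4,suppress=True)
s=arm.observe();a=np.radians(15.3);y=np.array([np.sin(a),np.cos(a),0])
D=s["position"]-[.4771,-.008,.0664]
print("travel",D@y,"lat",D@[y[1],-y[0],0],"F along",s["force"]@y,"turn",plan(s,s["position"],[y[1],-y[0]])[1])
E
python3 t.py
```

```text
clock: 9.4
position: [0.4852, 0.0237, 0.0666]
ee_rot: [2.482, 1.874, -0.005]
force: [-1.5, -5.8, 3.3]
width: 0.303
clock: 9.9
position: [0.4871, 0.0307, 0.0666]
ee_rot: [2.473, 1.882, -0.011]
force: [-0.7, -4.6, 3.0]
width: 0.303
travel 0.03993295065737842 lat -0.0005755761839500706 F along -4.648841661420462 turn -0.17042121509366837
```

```bash
python3 -m inch '[[[1,2.5,0,0,0],[1,2.5,0,0,-0.1],[1,2.5,0,0,0],[1,2.5,0,0,-0.1],[1,2.5,0,0,0]]]'; python3 t.py;  python3 -m inch '[[[1,2.2,0,0,0],[1,2.2,0,0,-0.1]]]'; python3 t.py
```

```text
clock: 10.4
position: [0.4891, 0.0387, 0.0666]
ee_rot: [2.477, 1.875, -0.016]
force: [-1.6, -5.0, 4.4]
width: 0.302
travel 0.04821363893226832 lat -0.0007263867843894067 F along -5.236193594154482 turn -0.46824720202849335
clock: 10.6
position: [0.4901, 0.0424, 0.0666]
ee_rot: [2.477, 1.875, -0.017]
force: [-0.8, -4.4, 4.0]
width: 0.308
travel 0.052043408822148404 lat -0.0007235208010150896 F along -4.465250982880567 turn -0.45336010440375674
```

```bash
for i in 1; do python3 -m inch '[[[1,1.5,0,0,0],[1,1.5,0,0,-0.1]]]'; python3 t.py; python3 -m inch '[[[1,1.5,0,0,0],[1,1.5,0,0,-0.1]]]'; python3 t.py; done
```

```text
clock: 10.8
position: [0.4909, 0.0453, 0.0666]
ee_rot: [2.475, 1.877, -0.017]
force: [-1.0, -5.4, 4.2]
width: 0.304
travel 0.055059009979987986 lat -0.0007599408656583437 F along -5.433222946659665 turn -0.36801724830377225
clock: 11.0
position: [0.4917, 0.0484, 0.0666]
ee_rot: [2.474, 1.879, -0.017]
force: [-1.4, -4.2, 5.3]
width: 0.306
travel 0.05824460084190394 lat -0.0007613450338380811 F along -4.4597728248738555 turn -0.27737162355109035
```

```bash
python3 -m inch '[[[1,1,0,0,0],[1,1,0,0,0]]]'; python3 t.py
```

```text
clock: 11.2
position: [0.4923, 0.0506, 0.0666]
ee_rot: [2.474, 1.879, -0.017]
force: [-0.7, -4.3, 4.5]
width: 0.308
travel 0.06057141386868623 lat -0.0007979229617765913 F along -4.367965291088443 turn -0.275162583832568
```

```bash
python3 -m inch '[[[1,1,0,0,0],[1,1,0,0,0]]]'; python3 t.py
```

```text
clock: 11.4
position: [0.4929, 0.0528, 0.0666]
ee_rot: [2.474, 1.879, -0.017]
force: [-1.2, -3.6, 4.7]
width: 0.308
travel 0.06277438882889975 lat -0.0008232957974956394 F along -3.8364761508255847 turn -0.28537917831891946
```

```bash
python3 -m inch '[[[1,1,0,0,0],[1,1,0,0,0]]]'; python3 t.py
```

```text
clock: 11.6
position: [0.4934, 0.055, 0.0666]
ee_rot: [2.475, 1.879, -0.017]
force: [-1.9, -3.7, 4.5]
width: 0.301
travel 0.06504160310481427 lat -0.0008427472391249832 F along -4.098808439529574 turn -0.2858578242452836
```

```bash
python3 -m inch '[[[1,1,0,0,0],[1,1,0,0,0]]]'; python3 t.py
```

```text
clock: 11.8
position: [0.4941, 0.0575, 0.0666]
ee_rot: [2.475, 1.88, -0.016]
force: [-0.7, -2.4, 4.7]
width: 0.302
travel 0.06765398335068969 lat -0.0008375128211530903 F along -2.5347279584849045 turn -0.27734477285260084
```

```bash
python3 -m inch '[[[1,1,0,0,0]]]'; python3 t.py
```

```text
clock: 11.9
position: [0.4945, 0.059, 0.0666]
ee_rot: [2.475, 1.88, -0.015]
force: [-0.1, -0.7, 4.8]
width: 0.304
travel 0.06924150148820217 lat -0.0008609323992383166 F along -0.725536265132548 turn -0.256889415892104
```

```bash
python3 -m inch '[[[1,1,0,0,0]]]'; python3 t.py
```

```text
clock: 12.0
position: [0.4951, 0.0611, 0.0666]
ee_rot: [2.474, 1.882, -0.014]
force: [0.1, 3.2, 3.7]
width: 0.303
travel 0.07144085482238023 lat -0.000909891674610507 F along 3.0779458108726176 turn -0.2107706354301655
```

The force has reversed, so the button is entering the collar's hole and drawing the tube on. I'll hold for one row.

```bash
python3 -m inch '[[[1,0,0,0,0]]]'; python3 t.py
```

```text
clock: 12.1
position: [0.4953, 0.0622, 0.0666]
ee_rot: [2.474, 1.883, -0.012]
force: [0.1, -0.1, 2.5]
width: 0.299
travel 0.0724782968002784 lat -0.0009119157097739712 F along -0.05717468307264857 turn -0.15397967750266162
```

```bash
python3 -m inch '[[[1,0,0,0,0]]]'; python3 t.py; python3 - <<'E'
from h import *
S=eyes.get_image("scene");cv2.imwrite("pics/s5.png",cv2.resize(S["frame"][150:250,250:350],None,fx=6,fy=6,interpolation=cv2.INTER_CUBIC))
E
```

```text
clock: 12.2
position: [0.4954, 0.0624, 0.0666]
ee_rot: [2.473, 1.884, -0.012]
force: [-0.9, -1.8, 3.8]
width: 0.299
travel 0.07274883679007917 lat -0.0009188552794210608 F along -1.970924911327855 turn -0.13185460317920672
```

View pics/s5.png

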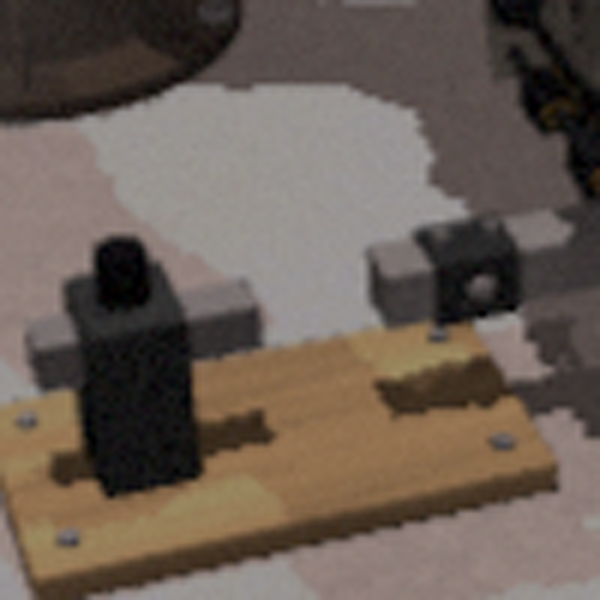

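The button shows bright in the collar's hole at crop (482,287). One tiny row to feel whether it is fully caught.

```bash
python3 -m inch '[[[1,0.5,0,0,0]]]'; python3 t.py
```

```text
clock: 12.35
position: [0.4955, 0.0627, 0.0666]
ee_rot: [2.474, 1.883, -0.012]
force: [-0.6, -1.7, 4.3]
width: 0.305
travel 0.07302679326786818 lat -0.0008896847435984428 F along -1.8405795944701775 turn -0.14808861726051248
```

```bash
python3 -m inch '[[[1,0.5,0,0,0]]]'; python3 t.py
```

```text
clock: 12.45
position: [0.4956, 0.0629, 0.0666]
ee_rot: [2.474, 1.883, -0.013]
force: [-1.1, -1.7, 5.0]
width: 0.302
travel 0.07326589972256069 lat -0.0008744566979658799 F along -1.8958011945217808 turn -0.17041469671663378
```

```bash
python3 - <<'E'
from h import *
S=eyes.get_image("scene")["frame"];A=cv2.imread("pics/scene0.png")
f=lambda I:cv2.resize(I[183:211,315:345],None,fx=12,fy=12,interpolation=cv2.INTER_NEAREST)
cv2.imwrite("pics/cmp.png",np.hstack([f(A),f(S)]))
g=lambda I:cv2.cvtColor(I,cv2.COLOR_BGR2GRAY)[191:204,323:338]
print(g(A));print(g(S))
import cell
d=eyes.get_image("scene");R=cv2.Rodrigues(d["rvec"])[0]
a=np.radians(15.3);x=np.array([np.cos(a),-np.sin(a),0]);b=np.array([.4763,-.0082,.085])
for l in(.014,.0165,.018,.020,.022):print(l,cv2.projectPoints((b+x*l)[None],d["rvec"],d["tvec"],d["intrinsics"],None)[0].ravel())
E
```

```text
[[132 133 134 133 137 134 133 131 134 133 136 136 134 127 112]
 [136 136 131 135 134 135 126 115 106 101 102  95  89  81  72]
 [133 134 132 119  99  87  83  74  69  60  68  61  54  55  51]
 [109  94  86  77  63  54  48  48  51  54  56  53  54  56  57]
 [ 67  59  56  53  45  48  83  93  68  50  55  54  59  59  59]
 [ 53  57  55  49  46  73 106 109  90  61  55  59  57  59  60]
 [ 55  56  60  45  54  79  94  98  88  62  57  59  57  55  57]
 [ 56  58  58  47  40  53  69  66  63  47  52  57  56  55  62]
 [ 60  55  54  51  40  39  47  43  43  51  53  54  56  56  58]
 [ 60  56  58  61  50  51  48  48  46  52  53  69  86  91 116]
 [ 60  55  59  54  54  78  86  97 116 113 118 128 132 131 137]
 [ 56  67  78  81 101 123 131 134 139 138 140 143 140 140 142]
 [ 99 111 111 110 117 123 137 143 142 143 141 140 142 142 140]]
[[ 44  47  38  39  37  39  37  36  42  44  37  38  34  55  88]
 [ 41  40  36  41  41  37  40  35  35  22  26  21  12  33  59]
 [ 39  39  38  39  31  32  27  21  20  20  13   7  14  30  46]
 [ 27  27  25  19  21  18  24  15  28  27  21  13  22  24  50]
 [ 20  12  15  19  16  20  24  33  27  26  20  23  10  23  56]
 [ 24  21  19  13  15  31  83  89  75  47  21  15  18  27  50]
 [ 20  17  25  12  35  63  91  93  81  49  15  11  10  25  48]
 [ 23  10  18  24  26  58  75  72  66  29  17  24  19  24  50]
 [ 26  23  17  14   5  36  49  49  48  32  17  16  24  20  53]
 [ 29  25  23  21  28  32  34  34  30  22  17  26  17  26  63]
 [ 32  19  19  19  31  26  24  19  16  17  21  20  21  57  77]
 [ 31  24  22  17  25  16  15  20  61  73  91 118 132  98  77]
 [ 26  16  15  29  48  54 107 129 130 132 138 145 149 141 107]]
0.014 [329.65645204 197.15662462]
0.0165 [329.95936257 197.64949534]
0.018 [330.14159228 197.94600431]
0.02 [330.38513146 198.34227092]
0.022 [330.62932011 198.7395943 ]
```

View pics/cmp.png

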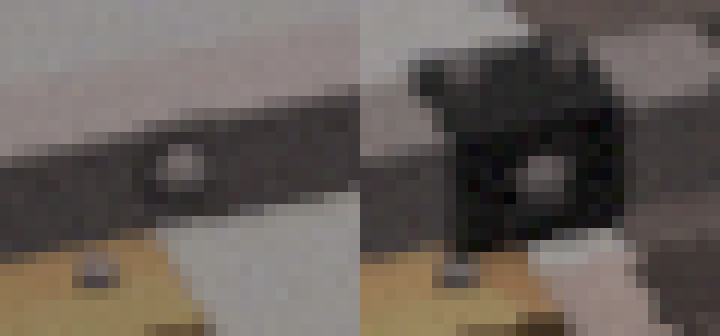

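```bash
python3 -m inch '[[[1,0.5,0,0,0]]]'; python3 t.py
```

```text
clock: 12.65
position: [0.4956, 0.0632, 0.0666]
ee_rot: [2.474, 1.883, -0.013]
force: [-0.5, -1.3, 5.4]
width: 0.302
travel 0.07360641297506135 lat -0.0009204333553056988 F along -1.3614140083427875 turn -0.18073209260829515
```

```bash
python3 -m inch '[[[1,0.5,0,0,0]]]'; python3 t.py
```

```text
clock: 12.75
position: [0.4957, 0.0636, 0.0666]
ee_rot: [2.474, 1.882, -0.013]
force: [-0.9, -1.9, 4.1]
width: 0.306
travel 0.07398466550344898 lat -0.0009445535767044536 F along -2.059864778192719 turn -0.19315655425528178
```

```bash
python3 -m inch '[[[1,0.5,0,0,0]]]'; python3 t.py
```

```text
clock: 12.85
position: [0.4958, 0.064, 0.0666]
ee_rot: [2.474, 1.882, -0.013]
force: [-0.9, -2.1, 4.9]
width: 0.302
travel 0.0744341395915388 lat -0.0009462532410033285 F along -2.2473812670657174 turn -0.19515178381277565
```

```bash
python3 -m inch '[[[1,0.5,0,0,0]]]'; python3 t.py
```

```text
clock: 12.95
position: [0.496, 0.0645, 0.0666]
ee_rot: [2.474, 1.882, -0.013]
force: [-1.6, -3.4, 5.4]
width: 0.301
travel 0.07491273302501801 lat -0.0009392512438271844 F along -3.7010528061663366 turn -0.19887505389469595
```

```bash
python3 -m inch '[[[1,0.5,0,0,0]]]'; python3 t.py
```

```text
clock: 13.05
position: [0.496, 0.0646, 0.0666]
ee_rot: [2.474, 1.882, -0.014]
force: [-2.2, -4.1, 5.4]
width: 0.304
travel 0.07498147995646808 lat -0.0009404512917131744 F along -4.514172096838133 turn -0.21538382264743916
```

```bash
python3 -m inch '[[[1,0.5,0,0,0]]]'; python3 t.py
```

```text
clock: 13.15
position: [0.496, 0.0646, 0.0666]
ee_rot: [2.475, 1.881, -0.015]
force: [-0.7, -4.8, 6.6]
width: 0.3
travel 0.07498858120880775 lat -0.0009414320809505731 F along -4.8221963090786 turn -0.24011984410634568
```

```bash
python3 -m inch '[[[1,0.5,0,0,0]]]'; python3 t.py
```

```text
clock: 13.25
position: [0.4959, 0.0645, 0.0665]
ee_rot: [2.475, 1.88, -0.016]
force: [-1.5, -3.3, 5.7]
width: 0.301
travel 0.07493825929466692 lat -0.0009661192092827132 F along -3.6187181738680643 turn -0.2612625776019257
```

Hard stop at 75.0 mm: force rises, no motion. Caught. I'll hold briefly and look.

```bash
python3 -m inch '[[[1,0,0,0,0],[1,0,0,0,0]]]'; python3 t.py; python3 - <<'E'
from h import *
S=eyes.get_image("scene")["frame"];A=cv2.imread("pics/scene0.png")
f=lambda I:cv2.resize(I[183:211,315:345],None,fx=12,fy=12,interpolation=cv2.INTER_NEAREST)
cv2.imwrite("pics/cmp2.png",np.hstack([f(A),f(S)]))
E
```

```text
clock: 13.45
position: [0.4959, 0.0645, 0.0666]
ee_rot: [2.475, 1.88, -0.016]
force: [-0.3, -1.6, 4.4]
width: 0.304
travel 0.07492533672697875 lat -0.0009668750347391472 F along -1.594206198911563 turn -0.26462223451490274
```

View pics/cmp2.png

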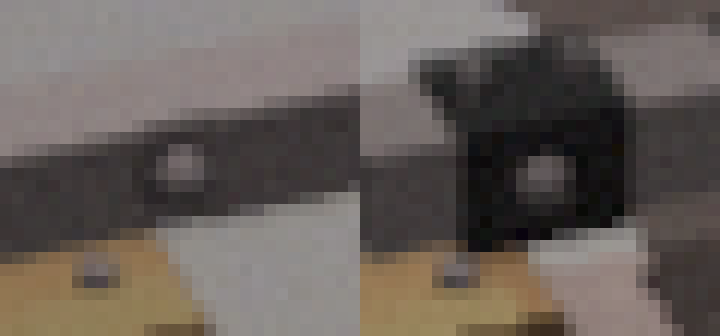

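The button stands centred in the collar's front face. Opening, then lifting straight up clear.

```bash
python3 -m inch '[[[0,0,0,0,0],[0,0,0,0,0],[0,0,0,0,0],[0,0,0,0,0],[0,0,0,0,0],[0,0,0,0,0],[0,0,0,0,0],[0,0,0,0,0]]]'; python3 t.py
```

```text
clock: 14.3
position: [0.4951, 0.0661, 0.0656]
ee_rot: [2.472, 1.886, -0.018]
force: [-0.2, 0.9, 0.4]
width: 0.949
travel 0.07619536491428539 lat -0.0021369743179339602 F along 0.8171782544808863 turn -0.02504688557786494
```

```bash
python3 -m inch '[[[0,0,0,-15,0],[0,0,0,-30,0],[0,0,0,-40,0],[0,0,0,-40,0],[0,0,0,-30,0],[0,0,0,0,0],[0,0,0,0,0],[0,0,0,0,0]]]'; python3 - <<'E'
from h import *
from cell import arm
d=eyes.get_image("wrist");cv2.imwrite("pics/w6.png",d["frame"])
S=eyes.get_image("scene")["frame"];cv2.imwrite("pics/s6.png",S)
s=arm.observe();print(s["force"],s["dq"].round(3))
np.save("x.npy",0)
E
```

```text
clock: 15.1
position: [0.4923, 0.0706, 0.2249]
ee_rot: [2.474, 1.885, -0.023]
force: [1.0, -0.0, -0.5]
width: 1.0
[-1.21760558 -0.66662676  0.22588574] [ 0.001  0.005  0.001 -0.001  0.004  0.004 -0.002]
```

View pics/w6.png

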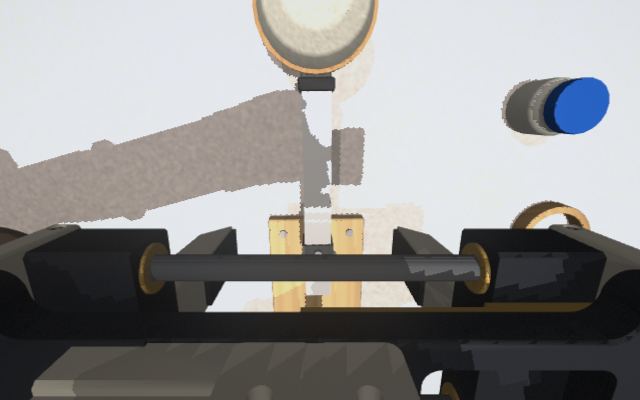

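View pics/s6.png

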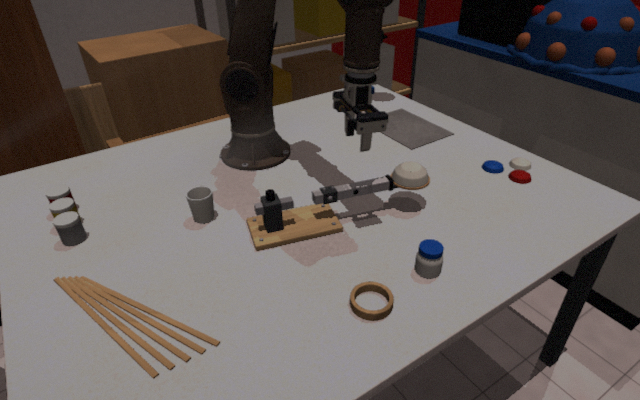

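The robot is clear, the tube is extended, and the jar (429,258), roll (371,300) and pot (201,205) are where they were. One last check of the button, from the pictures already taken.

```bash
python3 - <<'E'
import cv2,numpy as np
S=cv2.imread("pics/s6.png");A=cv2.imread("pics/scene0.png")
f=lambda I:cv2.resize(I[183:211,315:345],None,fx=12,fy=12,interpolation=cv2.INTER_NEAREST)
cv2.imwrite("pics/cmp3.png",np.hstack([f(A),f(S)]))
for n,b in dict(jar=(410,240,446,280),roll=(345,278,398,322),pot=(185,185,217,225)).items():
    x0,y0,x1,y1=b;print(n,cv2.absdiff(S,A)[y0:y1,x0:x1].mean())
E
```

```text
jar 3.5340277777777778
roll 3.7279874213836477
pot 3.4541666666666666
```

View pics/cmp3.png

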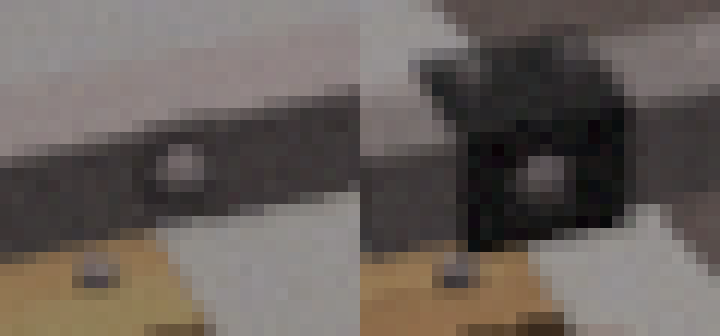

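The button stands out of the collar at the same place as at the start, and the bystanders are unchanged (only image noise). Handing in.

```bash
python3 -c "
from cell import workorder
print(workorder.sign_off())"
```

```text
the job is handed in; nothing more can be done
None
```

The arm is one hole longer: the button caught in the collar's hole after about 75 mm of travel. I then opened the gripper, lifted clear and handed in at about 15 s; no verdict came back.

**How it went:** I pinched the button flush at 15 N and drew the tube out. The speed was about 15 mm/s at first, 10–15 mm/s near the collar, and 3–5 mm/s over the last 2–3 mm. The force on the gripper peaked near 10.5 N while the hole's edge pushed the button under. At the catch the travel stopped dead at about 5 N, and I let go there.

**Last checks:**
- The button stands out in the collar at the same image position as at the start.
- The gripper touches nothing.
- The jar, roll and pot are unchanged apart from image noise.

**What disagreed or is less certain:**
- **Stand foot:** it measured about 20 mm beyond the button, not the 60 mm implied. I relied on the tube and button measurements instead, which matched the given sizes.
- **Button's last 2 mm:** the image cannot resolve this, so "fully out" rests mainly on the hard stop.
- **Speed peaks:** two rows reached about 19–22 mm/s. One was the button drawing the tube forward as it entered the hole; I slowed right down before the stop itself.
- **Jaw alignment:** the gripper drifted by up to about 1.7° in tilt and 1.4° in turn on the way. This had no visible effect.

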